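# Slacken the two gas caps, one of them left-hand

### The job

Slacken both winged blanking caps on the gas manifold by about a quarter turn each, and leave them sitting loose on their ports. One is on oxygen and has an ordinary thread, the other is on fuel gas and has a left-hand thread, but nothing shows which is which: feel each way gently, and when a cap goes stiff instead of turning, stop and go the other way, for overtightening crushes its seal. Leave the tools and parts lying about where they are.

Things in the scene. Friction and masses are not known exactly. Their poses are not given: they have to be found in the camera images.
- manifold: gas outlet manifold: the manifold is a bolted-down aluminium bar 290 mm long on a dark steel plate 130 x 320 x 10 mm, with a flat round gauge (54 mm wide, top 81 mm above the bench) at its middle. Origin: centre of the plate's underside, on the bench; its y axis runs along the bar. The two capped ports stand on the bar, 100 mm either side of the gauge (which cap is at which end varies). It cannot move.
- wing_a (a point): centre of the top edge of the wing of blanking cap a (same look as cap b): an upright flat brass wing 56 mm long, 10 mm thick, 34 mm tall, standing on a round brass cap 34 mm wide and 20 mm tall. The point lies on the cap's upright turning axis, 140 mm above the bench (the wing's foot at 106 mm). Its x axis runs along the wing, its y axis across the thickness, z up; it turns with the cap.
- cap_a (a joint): how far cap a is unscrewed from its seat, rad: 0 is fully tight, growing as it is loosened, whichever way round its thread goes (1.57 is a quarter turn); it starts at 0 to 0.06 and stops at 3.0. A steady drag of about 0.15 N m resists turning either way. The cap does not rise noticeably and stays on its port.
- seat_a (a joint): wind-up of the springy seal under cap a, rad: 0 at rest; it yields 0.67 rad per N m of torque on the cap, positive in the tightening sense, negative in the loosening sense (about -0.1 while the cap is being unscrewed, back to 0 when let go). Once the cap is home, all further tightening goes into it; above 0.30 (0.45 N m) the seal is crushed.
- wing_b (a point): centre of the top edge of the wing of blanking cap b (same look as cap a): an upright flat brass wing 56 mm long, 10 mm thick, 34 mm tall, standing on a round brass cap 34 mm wide and 20 mm tall. The point lies on the cap's upright turning axis, 140 mm above the bench (the wing's foot at 106 mm). Its x axis runs along the wing, its y axis across the thickness, z up; it turns with the cap.
- cap_b (a joint): how far cap b is unscrewed from its seat, rad: 0 is fully tight, growing as it is loosened, whichever way round its thread goes (1.57 is a quarter turn); it starts at 0 to 0.06 and stops at 3.0. A steady drag of about 0.15 N m resists turning either way. The cap does not rise noticeably and stays on its port.
- seat_b (a joint): wind-up of the springy seal under cap b, rad: 0 at rest; it yields 0.67 rad per N m of torque on the cap, positive in the tightening sense, negative in the loosening sense (about -0.1 while the cap is being unscrewed, back to 0 when let go). Once the cap is home, all further tightening goes into it; above 0.30 (0.45 N m) the seal is crushed.
- spanner: open-ended steel spanner lying near the manifold; bystander, to be left alone. Origin: near its middle, on its underside
- screwdriver: screwdriver with black handle; bystander, to be left alone. Origin: near its middle, on its underside
- funnel: white plastic funnel, mouth down, 110 mm wide, 95 mm tall; bystander, to be left alone. Origin: centre of its underside
- oil_bottle: grey oil bottle, 64 mm wide, 170 mm tall; bystander, to be left alone. Origin: centre of its underside
- ring_nut: loose brass ring nut, 38 mm wide, 14 mm tall, beside the manifold on the robot's side; bystander, to be left alone. Origin: centre of its underside
- plug: loose brass plug, 26 mm wide, 26 mm tall, beside the manifold on the robot's side; bystander, to be left alone. Origin: centre of its underside
- carton: cardboard carton 100 x 130 x 70 mm; bystander, to be left alone. Origin: centre of its underside

How it is judged:
On the way:
1. one of the two caps is slackened ((value of joint cap_a between 1.1 and 2.2 rad or value of joint cap_b between 1.1 and 2.2 rad)), for 0.2 s.
At the end, for the whole second after the job is handed in: both caps are unscrewed by 1.1 to 2.2 rad (about a quarter turn) from fully tight, still on their ports, at rest, their seals unwound to within 0.1 rad of rest (value of joint cap_a between 1.1 and 2.2 rad and value of joint cap_b between 1.1 and 2.2 rad and value of joint seat_a between -0.1 and 0.1 rad and value of joint seat_b between -0.1 and 0.1 rad and velocity of joint cap_a between -0.1 and 0.1 rad/s and velocity of joint cap_b between -0.1 and 0.1 rad/s); the robot touches nothing.
It fails at once if the seal under cap a is crushed by overtightening (wound up more than 0.30 rad in the tightening sense) (value of joint seat_a above 0.3 rad).
It fails at once if the seal under cap b is crushed by overtightening (wound up more than 0.30 rad in the tightening sense) (value of joint seat_b above 0.3 rad).
It fails at once if a bystander is moved more than 30 mm (distance of any of spanner, screwdriver, funnel, oil_bottle, ring_nut, plug, carton from where it was at the start of the episode above 0.03 m).
It also fails if it takes over 61 s, if anything falls off the work surface, if the arm or the gripper's body presses on something with over 40 N, if the wrist force passes 120 N, or if a joint passes its speed limit or range.

### The arm

A 6-joint arm with a two-finger parallel gripper is mounted at the origin on the work surface. World frame = base frame: x ahead of the robot, y to its left, z up, the work surface at z = 0. Lengths are in m, angles in rad, forces in N, time in s.
With the tool pointing down it reaches from about 0.375 to 0.975 m from the base axis. Payload 3.8 kg.
Tool frame: the origin (TCP) lies at the very end of the fingers, on their centre line; the grasp point (between the pads) lies 19 mm behind it (manip.grasp_offset is the distance from the TCP to the grasp point, in m); z points along the fingers, y is the direction in which the jaws open and shut (so a half turn about z gives the same grasp; the last joint's range is limited). The gripper opens to 85 mm and grips with 20 to 120 N. Pads are 22 mm wide; open, the fingers measure 114 mm over their backs; the gripper's body (76 mm by 85 mm) begins 54 mm behind the grasp point. The pads swing forward as they close: fully open they stand 13 mm farther back than shut.
Start: joints at [-1.15, 0.264, 1.604, -0, 1.274, -0.037], TCP at [0.298, -0.605, 0.231] pointing down, gripper open.
Joint ranges: [-2.63, 2.63], [-0.94, 2.18], [0.31, 2.57], [-1.31, 4.45], [0, 2.66], [-2.55, 2.55]. Speed limits (rad/s): [2.57, 2.57, 3.14, 3.14, 3.14, 3.14].

### API

Orientations are given as a 3x3 rotation matrix whose columns are the frame's x, y, z axes.
In Python, from cell import manip, viewer, job, spotter gives the robot as it stands.
- The arm moves only by the shell command python3 -m creep 'ROWS' [FORCE]. ROWS is a JSON object of lists of equal length, an entry for each row: "delta_rot": the turn, a rotation vector about the tool's x, y, z in rad, a list of three; "xyz": the shift along the tool's x, y, z in m, a list of three; "gripper": the closure in counts, from 0 (fully open) to 255 (shut). In form: {"delta_rot": [[rx, ry, rz], ...], "xyz": [[tx, ty, tz], ...], "gripper": [gripper, ...]}. A call has 1 to 20 rows; each row is the pose to reach, as a shift and turn from the pose commanded when the call began, along the tool's axes at that moment; what a row does not reach only later rows make up. A row lasts 1/10 s, in which the tool goes at most 50 mm and 8.59 degrees, less where a joint would pass 70% of its speed; a pose out of reach is approached as far as the arm can. A call with a gripper value outside its range is refused whole. The fingers move at their own pace and stop on an object; FORCE is the grip in N (left out, the last holds). Time passes only in rows, so rows that repeat a pose let the fingers close. It gives the time, the measured TCP pose, the force and the opening at its end, in the units of the state.
- manip.observe(): the state, without advancing time (a new reading comes with each control period).
- viewer.read_camera(name): name is "side" or "top" or "wrist"; returns a dict with "frame" (400x640x3 uint8, red, green, blue), "depth" (400x640 float32, m along the optical axis (not along the pixel's ray), 0 where there is no reading), "fovy" (degrees; the focal length in pixels is half the picture's height over the tangent of half this angle, whatever the lens; pixels are square), "cx", "cy" (the principal point, pixels), "k1" (the pictures are not rectified: a ray, as slopes to the right and down, at radius r is drawn at 1 + k1 r^2 times it, then the intrinsics apply), "world_from_camera" (4x4, takes a point from camera to world coordinates). Camera axes: x right, y up, looking along -z (the intrinsics and any distortion apply to the point x, -y, -z); pixel columns grow to the right and rows downward; lengths in m; the calibration is good to about 2 mm. A picture is of the moment at which its call begins.
- job.sign_off(): hands the job in, once; it reports no verdict.
Trained networks look in the newest picture that a camera, given by its name, has taken for a name from the list of things; names that differ only in an ending like _2 or _b are one class to them, and where a whole thing is asked for, a point or a joint stands for the part that bears it (a point fixed in the world has none). Each returns a list of dicts, best first, with "confidence" (0 to 1); they miss things now and then, are a little off and sometimes report something else, mostly with a low value. They report only what shows in the picture. A call takes as long as a camera call.
- spotter.cut_out(camera, thing): "mask" (400x640 bool, what is visible of it) and "xy" ([column, row] in pixels, amid what is visible of it).
The state is a dict: "time_s": time; "q": joint angles; "joint_vel": joint speeds; "effort": joint torques, N m; "tcp_pos": TCP position; "tcp_rot": TCP orientation; "ft_force": force on the tool from outside, world axes, zero at the start; "torque": the same for the moment, N m; "width": finger opening in m.
Only numpy, scipy, OpenCV 4.12 (cv2) and the standard library are available. Lean on these libraries where they do the work, as an engineer would, in place of code of your own. Each camera call takes 0.05 s, during which the arm holds its last target.

## Working session

There is one attempt and no reset: what is moved stays moved. The work goes in short steps, Python scripts to look and compute and a shell command to move; the robot and the scene stay as the last step left them, time stands still between calls to the robot, and variables do not carry over. Pictures are saved under pics/ and viewed, and the job is handed in when it is done.

```bash
ls; mkdir -p pics; cat > h.py <<'E'
import numpy as np, cv2
from cell import manip, viewer, job, spotter
def deproj(c,u,v,d):
    H,W=c["depth"].shape
    f=H/2/np.tan(np.radians(c["fovy"])/2)
    K=np.array([[f,0,c["cx"]],[0,f,c["cy"]],[0,0,1]])
    p=cv2.undistortPoints(np.array([[[u,v]]],float).reshape(-1,1,2),K,np.array([c["k1"],0,0,0,0.]))[:,0]
    d=np.atleast_1d(d)
    X=np.c_[p[:,0]*d,-p[:,1]*d,-d,np.ones(len(d))]
    return (X@np.array(c["world_from_camera"]).T)[:,:3]
def cloud(c,mask):
    v,u=np.nonzero(mask&(c["depth"]>0))
    H,W=c["depth"].shape
    f=H/2/np.tan(np.radians(c["fovy"])/2)
    K=np.array([[f,0,c["cx"]],[0,f,c["cy"]],[0,0,1]])
    p=cv2.undistortPoints(np.c_[u,v].astype(float).reshape(-1,1,2),K,np.array([c["k1"],0,0,0,0.]))[:,0]
    d=c["depth"][v,u]
    X=np.c_[p[:,0]*d,-p[:,1]*d,-d,np.ones(len(d))]
    return (X@np.array(c["world_from_camera"]).T)[:,:3]
def save(c,n): cv2.imwrite("pics/"+n+".png",c["frame"][:,:,::-1])
E
python3 - <<'E'
from h import *
s=manip.observe(); print({k:np.round(v,3).tolist() for k,v in s.items()})
for n in ["top","side"]:
    c=viewer.read_camera(n); save(c,n+"0")
    for t in ["wing_a","cap_a","manifold"]:
        for r in spotter.cut_out(n,t):
            P=cloud(c,r["mask"]); 
            if len(P)==0: continue
            print(n,t,round(r["confidence"],2),np.round(r["xy"]),len(P),np.round(P.min(0),3),np.round(P.max(0),3))
            if 'wing' in t:
                Q=P[P[:,2]>0.135]; Q=Q[Q[:,2]<.145]
                if len(Q)>5:
                    m=Q[:,:2].mean(0); w,V=np.linalg.eigh(np.cov((Q[:,:2]-m).T)); 
                    (rc,rs,ra)=cv2.minAreaRect((Q[:,:2]*1000).astype(np.float32))
                    print('  top',len(Q),m.round(4),np.sqrt(w),np.degrees(np.arctan2(V[1,1],V[0,1])),rc,rs,ra)
E
```

```text
pics
{'time_s': 0.0, 'q': [-1.15, 0.265, 1.605, -0.0, 1.274, -0.037], 'joint_vel': [0.001, -0.001, 0.0, -0.0, -0.001, -0.003], 'effort': [0.0, -51.511, -36.731, 0.0, 0.013, 0.0], 'tcp_pos': [0.298, -0.605, 0.23], 'tcp_rot': [[0.897, 0.442, -0.001], [0.442, -0.897, 0.002], [0.0, -0.002, -1.0]], 'ft_force': [-0.619, 0.493, -0.594], 'torque': [0.028, -0.016, 0.038], 'width': 0.085}
top wing_a 0.62 [387. 174.] 175 [ 0.518 -0.135  0.095] [ 0.567 -0.102  0.143]
  top 74 [ 0.5434 -0.1182] [0.00267762 0.01538081] -156.05579911374616 (543.7229614257812, -119.06361389160156) (53.597225189208984, 9.38985538482666) 24.00015640258789
top wing_a 0.45 [314. 192.] 172 [0.464 0.056 0.046] [0.517 0.089 0.144]
  top 79 [0.4904 0.0736] [0.00287432 0.0159444 ] -177.08120187811184 (490.58026123046875, 73.55213165283203) (52.59081268310547, 9.543328285217285) 3.595263719558716
top wing_a 0.34 [347. 223.] 24 [ 0.394 -0.048  0.003] [ 0.419 -0.022  0.017]
top cap_a 0.63 [311. 192.] 182 [0.465 0.056 0.008] [0.529 0.09  0.144]
top cap_a 0.62 [383. 173.] 194 [ 0.517 -0.148  0.009] [ 0.589 -0.102  0.143]
top mani
[... 243 characters left out ...]
7.54535675048828) (55.50335693359375, 14.539987564086914) 23.39118003845215
side wing_a 0.74 [320. 192.] 324 [0.464 0.07  0.087] [0.519 0.096 0.145]
  top 76 [0.4925 0.0767] [0.00347299 0.01505341] -177.37815580308785 (492.9839172363281, 76.32019805908203) (51.85808563232422, 13.232672691345215) 3.0442938804626465
side wing_a 0.24 [310. 204.] 3078 [ 0.416 -0.194 -0.002] [0.619 0.15  0.142]
side cap_a 0.75 [309. 143.] 334 [ 0.517 -0.319 -0.008] [ 0.605 -0.098  0.145]
side cap_a 0.58 [320. 189.] 345 [0.464 0.018 0.048] [0.52  0.096 0.145]
side manifold 0.97 [312. 207.] 3050 [ 0.416 -0.194 -0.004] [0.623 0.15  0.143]
side manifold 0.32 [242. 292.] 1449 [ 0.593  0.28  -0.003] [0.705 0.391 0.1  ]
```

View pics/top0.png

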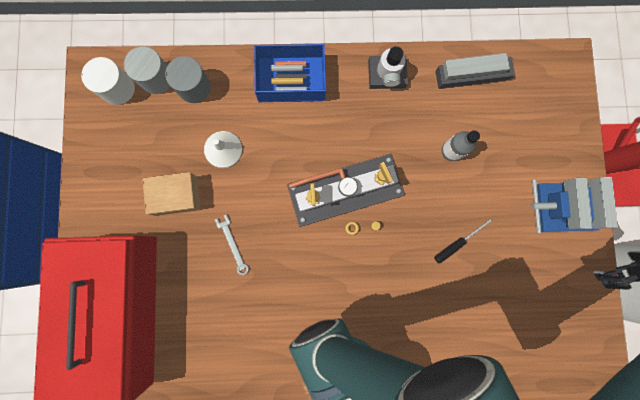

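View pics/side0.png

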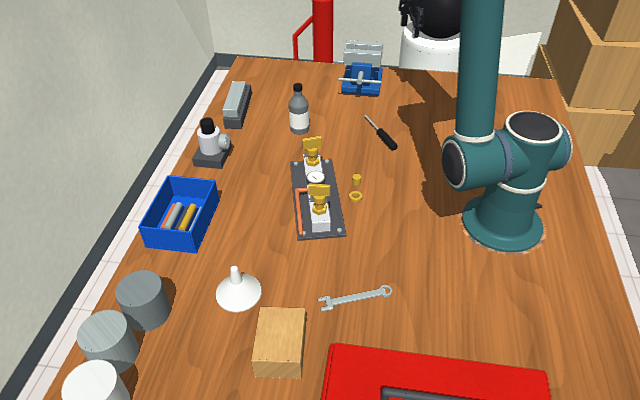

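The top view shows the manifold at (345,188), with wings at (313,193) and (384,174). In the side view they are at (313,145) and (319,193). Both wings come out 0.140 m high and 0.199 m apart, which fits the given sizes. I'll work out the first move, to above the right-hand cap.

```bash
cat >> h.py <<'E'
def move(pos,yaw):
    "tool-frame shift and z turn to bring the TCP to pos with tool x at yaw (deg)"
    s=manip.observe(); R=np.array(s["tcp_rot"]); d=np.array(pos)-s["tcp_pos"]
    c,n=np.cos(np.radians(yaw)),np.sin(np.radians(yaw))
    Rt=np.array([[c,n,0],[n,-c,0],[0,0,-1.]])
    from scipy.spatial.transform import Rotation as Ro
    return (R.T@d).round(4), Ro.from_matrix(R.T@Rt).as_rotvec().round(4)
E
python3 - <<'E'
from h import *
print(move([0.5434,-0.1175,0.225],23.7))
E
```

```text
(array([ 0.4355, -0.3293,  0.0062]), array([-0.0003,  0.    ,  0.0442]))
```

```bash
python3 -m creep '{"delta_rot":[[0,0,0.044],[0,0,0.044],[0,0,0.044],[0,0,0.044],[0,0,0.044],[0,0,0.044],[0,0,0.044],[0,0,0.044],[0,0,0.044],[0,0,0.044],[0,0,0.044],[0,0,0.044],[0,0,0.044],[0,0,0.044],[0,0,0.044],[0,0,0.044]],"xyz":[[0.435,-0.329,0.006],[0.435,-0.329,0.006],[0.435,-0.329,0.006],[0.435,-0.329,0.006],[0.435,-0.329,0.006],[0.435,-0.329,0.006],[0.435,-0.329,0.006],[0.435,-0.329,0.006],[0.435,-0.329,0.006],[0.435,-0.329,0.006],[0.435,-0.329,0.006],[0.435,-0.329,0.006],[0.435,-0.329,0.006],[0.435,-0.329,0.006],[0.435,-0.329,0.006],[0.435,-0.329,0.006]],"gripper":[0,0,0,0,0,0,0,0,0,0,0,0,0,0,0,0]}' 30
cat > look.py <<'E'
from h import *
import sys
s=manip.observe(); print({k:np.round(v,3).tolist() for k,v in s.items()})
for n in sys.argv[2:]:
    c=viewer.read_camera(n); save(c,n+sys.argv[1])
    for r in spotter.cut_out(n,"wing_a"):
        P=cloud(c,r["mask"]); Q=P[(P[:,2]>.134)&(P[:,2]<.147)]
        if len(Q)>20:
            q=(Q[:,:2]*1000).astype(np.float32)
            m=Q[:,:2].mean(0); w,V=np.linalg.eigh(np.cov((Q[:,:2]-m).T))
            print(n,round(r["confidence"],2),np.round(r["xy"]),len(Q),m.round(4),'z',np.median(Q[:,2]).round(4),'yaw',np.degrees(np.arctan(V[1,1]/V[0,1])).round(1),'rect',cv2.minAreaRect(q))
E
python3 look.py 1 wrist top
```

```text
time_s: 2.0
tcp_pos: [0.5427, -0.1194, 0.2253]
tcp_rot: [[0.916, 0.4, 0.0], [0.4, -0.916, -0.0], [-0.0, 0.0, -1.0]]
ft_force: [0.5, 0.3, 0.1]
width: 0.0854
{'time_s': 2.0, 'q': [-0.261, 0.043, 1.868, -0.0, 1.23, 0.898], 'joint_vel': [0.002, -0.0, -0.002, 0.002, -0.0, 0.001], 'effort': [0.202, -38.637, -36.241, 0.011, 0.001, -0.002], 'tcp_pos': [0.543, -0.119, 0.225], 'tcp_rot': [[0.916, 0.4, 0.0], [0.4, -0.916, -0.0], [-0.0, 0.0, -1.0]], 'ft_force': [0.54, 0.269, 0.117], 'torque': [-0.002, 0.008, 0.017], 'width': 0.085}
wrist 0.85 [321. 193.] 729 [ 0.5456 -0.1178] z 0.1391 yaw 24.0 rect ((544.0177612304688, -118.3458251953125), (56.02185821533203, 9.601346969604492), 23.88783836364746)
wrist 0.84 [ 95. 160.] 1009 [0.4937 0.0727] z 0.139 yaw 2.6 rect ((492.1805725097656, 73.81018829345703), (56.59220504760742, 10.329876899719238), 2.5021326541900635)
top 0.44 [315. 195.] 61 [0.4875 0.0736] z 0.1391 yaw 3.4 rect ((489.263916015625, 73.58087158203125), (44.065277099609375, 9.248577117919922), 4.0279860496521)
```

View pics/wrist1.png

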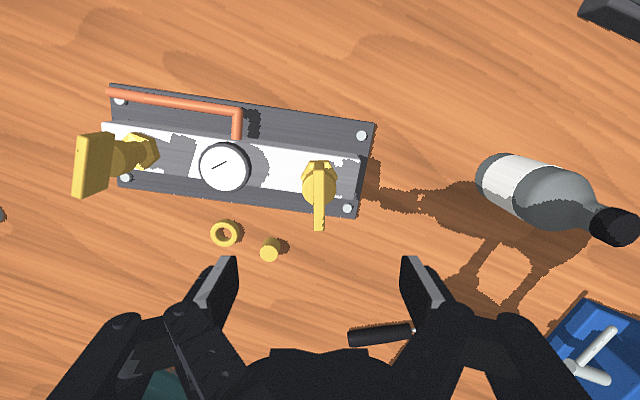

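The wrist view shows the near wing at (320,193) and the far one at (92,165), with the fingers straddling the near one. Depth gives cap R at (0.5440, -0.1183), yaw 23.9°, and cap L at (0.4922, 0.0738), yaw 2.5°. They are 0.199 m apart, as they should be. Next is the descent.

```bash
python3 -c "
from h import *
print(move([0.5440,-0.1183,0.115],23.9))"
```

```text
(array([ 0.0012, -0.    ,  0.1103]), array([ 0.0001, -0.0001, -0.0045]))
```

```bash
python3 -m creep '{"delta_rot":[[0,0,-0.004],[0,0,-0.004],[0,0,-0.004],[0,0,-0.004],[0,0,-0.004],[0,0,-0.004],[0,0,-0.004],[0,0,-0.004]],"xyz":[[0.001,0,0.03],[0.001,0,0.06],[0.001,0,0.08],[0.001,0,0.095],[0.001,0,0.105],[0.001,0,0.11],[0.001,0,0.11],[0.001,0,0.11]],"gripper":[0,0,0,0,0,0,0,0]}' 30
python3 look.py 2 wrist side; python3 -c "
from h import *
print(move([0.5440,-0.1183,0.115],23.9))"
```

```text
time_s: 3.0
tcp_pos: [0.5448, -0.1179, 0.1163]
tcp_rot: [[0.914, 0.406, 0.002], [0.406, -0.914, -0.0], [0.001, 0.001, -1.0]]
ft_force: [0.3, -0.3, 0.1]
width: 0.0855
{'time_s': 3.0, 'q': [-0.258, 0.143, 1.973, 0.0, 1.024, 0.895], 'joint_vel': [0.001, -0.007, -0.004, 0.001, -0.001, 0.001], 'effort': [-0.014, -40.339, -32.361, -0.001, 0.018, -0.0], 'tcp_pos': [0.545, -0.118, 0.116], 'tcp_rot': [[0.914, 0.406, 0.002], [0.406, -0.914, -0.0], [0.001, 0.001, -1.0]], 'ft_force': [0.304, -0.305, 0.107], 'torque': [0.024, 0.015, -0.02], 'width': 0.086}
wrist 0.67 [322. 251.] 1968 [ 0.5476 -0.1171] z 0.1391 yaw 23.9 rect ((544.6244506835938, -118.46920776367188), (56.17023468017578, 9.975369453430176), 23.81028175354004)
side 0.63 [319. 192.] 78 [0.4909 0.0779] z 0.1391 yaw 1.7 rect ((490.8773193359375, 77.344970703125), (14.986061096191406, 53.416038513183594), 84.28157043457031)
side 0.43 [308. 145.] 33 [ 0.5578 -0.11  ] z 0.1389 yaw 24.2 rect ((557.9948120117188, -111.24646759033203), (23.585981369018555, 15.098787307739258), 16.752920150756836)
(array([-0.0008,  0.0001,  0.0013]), array([ 0.0011, -0.0014,  0.0007]))
```

View pics/wrist2.png

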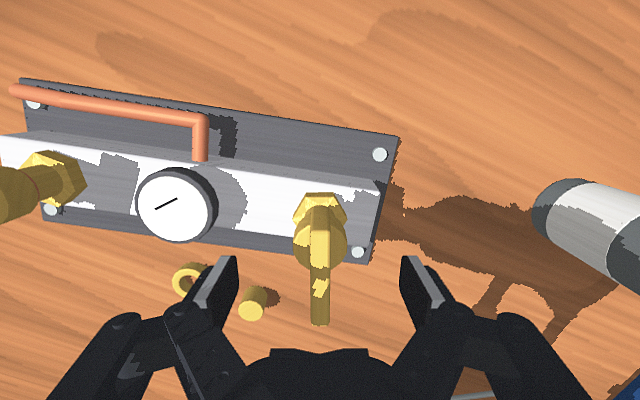

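In the wrist view the wing at (320,265) sits midway between the pads at (220,280) and (418,280). The wrist-camera depth puts it within 1 mm of the TCP axis, so I'll close.

```bash
python3 -m creep '{"delta_rot":[[0,0,0],[0,0,0],[0,0,0],[0,0,0],[0,0,0],[0,0,0],[0,0,0],[0,0,0],[0,0,0],[0,0,0]],"xyz":[[0,0,0],[0,0,0],[0,0,0],[0,0,0],[0,0,0],[0,0,0],[0,0,0],[0,0,0],[0,0,0],[0,0,0]],"gripper":[120,160,190,210,225,255,255,255,255,255]}' 30
cat > ft.py <<'E'
from h import *
s=manip.observe();R=s["tcp_rot"]
print('t',s["time_s"],'yaw',np.degrees(np.arctan2(R[1][0],R[0][0])).round(2),'pos',np.round(s["tcp_pos"],4),'F',np.round(s["ft_force"],2),'T',np.round(s["torque"],3),'w',round(float(s["width"]),4),'q6',np.round(s["q"][5],3),'effort6',np.round(s["effort"][5],3))
E
python3 ft.py
```

```text
time_s: 4.2
tcp_pos: [0.5444, -0.1183, 0.1154]
tcp_rot: [[0.914, 0.406, 0.001], [0.406, -0.914, -0.001], [0.0, 0.001, -1.0]]
ft_force: [1.2, -5.5, -1.0]
width: 0.009
t 4.2 yaw 23.94 pos [ 0.5444 -0.1183  0.1154] F [ 1.22 -5.55 -0.96] T [-0.925 -0.224 -0.006] w 0.009 q6 0.895 effort6 -0.003
```

The wing is held: width 9 mm, side force 5.5 N and Tz close to 0. Now I'll feel gently counterclockwise (seen from above), in small increments.

```bash
python3 -m creep '{"delta_rot":[[0,0,-0.02],[0,0,-0.04],[0,0,-0.06],[0,0,-0.08],[0,0,-0.08]],"xyz":[[0,0,0],[0,0,0],[0,0,0],[0,0,0],[0,0,0]],"gripper":[255,255,255,255,255]}' 30; python3 ft.py
```

```text
time_s: 4.7
tcp_pos: [0.5443, -0.1184, 0.1154]
tcp_rot: [[0.879, 0.478, 0.001], [0.478, -0.879, -0.001], [0.0, 0.001, -1.0]]
ft_force: [1.6, -6.0, -0.5]
width: 0.0091
t 4.7 yaw 28.53 pos [ 0.5443 -0.1184  0.1154] F [ 1.64 -5.96 -0.54] T [-0.912 -0.216 -0.078] w 0.0091 q6 0.815 effort6 -0.237
```

```bash
python3 -m creep '{"delta_rot":[[0,0,-0.02],[0,0,-0.04],[0,0,-0.06],[0,0,-0.06]],"xyz":[[0,0,0],[0,0,0],[0,0,0],[0,0,0]],"gripper":[255,255,255,255]}' 30; python3 ft.py
```

```text
time_s: 5.1
tcp_pos: [0.5443, -0.1184, 0.1154]
tcp_rot: [[0.848, 0.529, 0.001], [0.529, -0.848, -0.001], [0.0, 0.001, -1.0]]
ft_force: [1.7, -5.3, -1.5]
width: 0.0092
t 5.1 yaw 31.96 pos [ 0.5443 -0.1184  0.1154] F [ 1.71 -5.26 -1.48] T [-0.918 -0.216 -0.258] w 0.0092 q6 0.755 effort6 -0.318
```

```bash
cat > avg.py <<'E'
from h import *
T=[];e=[]
for i in range(8):
    viewer.read_camera("wrist"); s=manip.observe(); T.append(s["torque"]);e.append(s["effort"][5])
T=np.array(T);print('t',s["time_s"],'Tz',T[:,2].round(3),T[:,2].mean().round(3),'e6',np.round(np.mean(e),3),'q6',s["q"][5])
E
python3 avg.py
```

```text
t 5.5 Tz [-0.157 -0.249 -0.17  -0.165 -0.188 -0.256 -0.173 -0.241] -0.2 e6 -0.205 q6 0.7555669067556949
```

```bash
python3 -m creep '{"delta_rot":[[0,0,-0.02],[0,0,-0.04],[0,0,-0.05],[0,0,-0.05]],"xyz":[[0,0,0],[0,0,0],[0,0,0],[0,0,0]],"gripper":[255,255,255,255]}' 30; python3 ft.py; python3 avg.py
```

```text
time_s: 5.9
tcp_pos: [0.5443, -0.1184, 0.1154]
tcp_rot: [[0.821, 0.571, 0.001], [0.571, -0.821, -0.001], [-0.0, 0.001, -1.0]]
ft_force: [1.1, -5.2, -0.8]
width: 0.0098
t 5.9 yaw 34.8 pos [ 0.5443 -0.1184  0.1154] F [ 1.11 -5.19 -0.79] T [-0.938 -0.219 -0.296] w 0.0098 q6 0.706 effort6 -0.333
t 6.3 Tz [-0.289 -0.28  -0.293 -0.307 -0.281 -0.204 -0.318 -0.235] -0.276 e6 -0.273 q6 0.7057023644053615
```

The torque keeps climbing: 0.20 N m at 0.14 rad, then 0.276 N m at 0.19 rad, which is the seal's stiffness. So counterclockwise tightens this cap. I'll reverse to clockwise and check that the torque levels off near 0.15 N m.

```bash
python3 -m creep '{"delta_rot":[[0,0,0.06],[0,0,0.13],[0,0,0.20],[0,0,0.27],[0,0,0.34],[0,0,0.4],[0,0,0.45],[0,0,0.45]],"xyz":[[0,0,0],[0,0,0],[0,0,0],[0,0,0],[0,0,0],[0,0,0],[0,0,0],[0,0,0]],"gripper":[255,255,255,255,255,255,255,255]}' 30; python3 ft.py; python3 avg.py
```

```text
time_s: 7.1
tcp_pos: [0.5444, -0.1182, 0.1154]
tcp_rot: [[0.988, 0.157, 0.001], [0.157, -0.988, -0.001], [0.001, 0.001, -1.0]]
ft_force: [1.1, -4.8, -0.6]
width: 0.0094
t 7.1 yaw 9.01 pos [ 0.5444 -0.1182  0.1154] F [ 1.14 -4.8  -0.63] T [-0.833 -0.281  0.139] w 0.0094 q6 1.156 effort6 0.443
t 7.5 Tz [0.129 0.075 0.168 0.183 0.191 0.107 0.117 0.164] 0.142 e6 0.159 q6 1.1548552348445482
```

Torque is 0.14 N m after 0.26 rad past neutral, so the cap is turning freely. I'll carry on to 1.5 rad in total.

```bash
python3 -m creep '{"delta_rot":[[0,0,0.08],[0,0,0.16],[0,0,0.24],[0,0,0.32],[0,0,0.40],[0,0,0.48],[0,0,0.56],[0,0,0.64],[0,0,0.72],[0,0,0.80],[0,0,0.88],[0,0,0.96],[0,0,1.04],[0,0,1.12],[0,0,1.2],[0,0,1.25],[0,0,1.25],[0,0,1.25]],"xyz":[[0,0,0],[0,0,0],[0,0,0],[0,0,0],[0,0,0],[0,0,0],[0,0,0],[0,0,0],[0,0,0],[0,0,0],[0,0,0],[0,0,0],[0,0,0],[0,0,0],[0,0,0],[0,0,0],[0,0,0],[0,0,0]],"gripper":[255,255,255,255,255,255,255,255,255,255,255,255,255,255,255,255,255,255]}' 30; python3 ft.py; python3 avg.py
```

```text
time_s: 9.3
tcp_pos: [0.5447, -0.118, 0.1154]
tcp_rot: [[0.462, -0.887, 0.001], [-0.887, -0.462, -0.001], [0.001, -0.001, -1.0]]
ft_force: [3.7, -5.0, -2.0]
width: 0.0095
t 9.3 yaw -62.48 pos [ 0.5447 -0.118   0.1154] F [ 3.66 -5.02 -2.02] T [-0.774 -0.591  0.139] w 0.0095 q6 2.404 effort6 0.168
t 9.7 Tz [0.147 0.162 0.162 0.177 0.123 0.162 0.149 0.189] 0.159 e6 0.15 q6 2.4035958096877588
```

```bash
python3 -m creep '{"delta_rot":[[0,0,-0.05],[0,0,-0.1],[0,0,-0.1],[0,0,-0.1],[0,0,-0.1],[0,0,-0.1],[0,0,-0.1],[0,0,-0.1],[0,0,-0.1],[0,0,-0.1],[0,0,-0.1],[0,0,-0.1]],"xyz":[[0,0,0],[0,0,0],[0,0,0],[0,0,0],[0,0,0],[0,0,0],[0,0,0],[0,0,0],[0,0,0],[0,0,0],[0,0,0],[0,0,0]],"gripper":[255,255,255,215,200,180,150,100,50,0,0,0]}' 30; python3 ft.py
python3 -m creep '{"delta_rot":[[0,0,0],[0,0,0],[0,0,0],[0,0,0],[0,0,0],[0,0,0]],"xyz":[[0,0,-0.02],[0,0,-0.05],[0,0,-0.08],[0,0,-0.11],[0,0,-0.11],[0,0,-0.11]],"gripper":[0,0,0,0,0,0]}' 30
python3 look.py 3 wrist top side
```

```text
time_s: 10.9
tcp_pos: [0.544, -0.1177, 0.1153]
tcp_rot: [[0.547, -0.837, 0.0], [-0.837, -0.547, 0.0], [0.0, -0.0, -1.0]]
ft_force: [0.4, -1.1, 0.7]
width: 0.0856
t 10.9 yaw -56.85 pos [ 0.544  -0.1177  0.1153] F [ 0.36 -1.06  0.72] T [ 0.009 -0.042 -0.002] w 0.0856 q6 2.305 effort6 -0.0
time_s: 11.5
tcp_pos: [0.5446, -0.1178, 0.2262]
tcp_rot: [[0.547, -0.837, 0.002], [-0.837, -0.547, -0.001], [0.002, -0.001, -1.0]]
ft_force: [-0.8, 0.4, 0.0]
width: 0.0849
{'time_s': 11.5, 'q': [-0.258, 0.044, 1.866, 0.0, 1.23, 2.305], 'joint_vel': [-0.002, 0.024, 0.042, -0.0, 0.001, -0.0], 'effort': [0.004, -40.205, -37.793, 0.001, -0.053, -0.0], 'tcp_pos': [0.545, -0.118, 0.226], 'tcp_rot': [[0.547, -0.837, 0.002], [-0.837, -0.547, -0.001], [0.002, -0.001, -1.0]], 'ft_force': [-0.757, 0.447, 0.008], 'torque': [0.042, 0.0, -0.041], 'width': 0.085}
wrist 0.73 [322. 192.] 697 [ 0.5453 -0.1201] z 0.1392 yaw -56.4 rect ((544.59912109375, -118.63760375976562), (9.369306564331055, 55.449798583984375), 33.423309326171875)
wrist 0.62 [258. 339.] 127 [0.5115 0.0721] z 0.1382 yaw 2.0 rect ((510.63623046875, 74.13199615478516), (19.237485885620117, 9.409929275512695), 5.4418182373046875)
top 0.7 [387. 173.] 75 [ 0.5423 -0.117 ] z 0.1389 yaw -56.4 rect ((542.5014038085938, -117.06826782226562), (9.737685203552246, 51.09108352661133), 33.338260650634766)
top 0.49 [314. 194.] 84 [0.4913 0.0735] z 0.1393 yaw 2.5 rect ((492.1335754394531, 73.66848754882812), (55.093406677246094, 9.58262825012207), 3.097501516342163)
side 0.74 [319. 193.] 90 [0.492  0.0764] z 0.1392 yaw 3.5 rect ((491.6365051269531, 74.8742904663086), (54.210330963134766, 16.615751266479492), 0.6731001734733582)
side 0.46 [310. 144.] 48 [ 0.5401 -0.1108] z 0.1394 yaw -58.2 rect ((541.9119873046875, -114.06163024902344), (10.014970779418945, 51.10550308227539), 31.29096794128418)
```

View pics/wrist3.png

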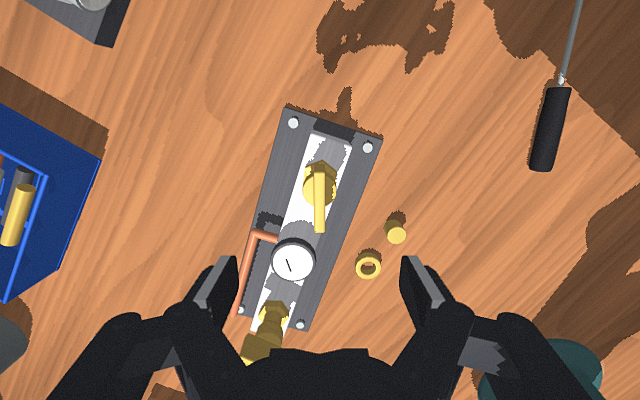

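The wrist view shows the slackened wing at (320,195). Its yaw is now -56.4°, from 23.9°, so it has turned 1.40 rad and is in range. Now to the left-hand cap, which should loosen counterclockwise.

```bash
python3 -c "
from h import *
print(move([0.4922,0.0738,0.225],2.5))"
```

```text
(array([-0.188 , -0.0619, -0.001 ]), array([ 6.0000e-04,  2.7000e-03, -1.0358e+00]))
```

```bash
python3 -m creep '{"delta_rot":[[0,0,-1.036],[0,0,-1.036],[0,0,-1.036],[0,0,-1.036],[0,0,-1.036],[0,0,-1.036],[0,0,-1.036],[0,0,-1.036],[0,0,-1.036],[0,0,-1.036],[0,0,-1.036]],"xyz":[[-0.04,-0.013,0],[-0.08,-0.026,0],[-0.12,-0.04,0],[-0.15,-0.05,0],[-0.175,-0.058,0],[-0.188,-0.062,0],[-0.188,-0.062,0],[-0.188,-0.062,0],[-0.188,-0.062,0],[-0.188,-0.062,0],[-0.188,-0.062,0]],"gripper":[0,0,0,0,0,0,0,0,0,0,0]}' 30; python3 look.py 4 wrist; python3 -c "
from h import *
print(move([0.4922,0.0738,0.115],2.5))"
```

```text
time_s: 12.9
tcp_pos: [0.4932, 0.0732, 0.2251]
tcp_rot: [[0.999, 0.042, -0.0], [0.042, -0.999, -0.0], [-0.0, 0.0, -1.0]]
ft_force: [0.6, -1.3, -0.2]
width: 0.0854
{'time_s': 12.9, 'q': [0.097, -0.069, 1.979, -0.0, 1.232, 1.627], 'joint_vel': [-0.001, -0.003, -0.001, -0.0, 0.002, -0.007], 'effort': [0.083, -32.344, -36.224, 0.005, 0.004, 0.016], 'tcp_pos': [0.493, 0.073, 0.225], 'tcp_rot': [[0.999, 0.042, -0.0], [0.042, -0.999, -0.0], [-0.0, 0.0, -1.0]], 'ft_force': [0.64, -1.327, -0.201], 'torque': [-0.003, 0.001, 0.023], 'width': 0.085}
wrist 0.91 [314. 193.] 692 [0.4942 0.0748] z 0.1392 yaw 2.7 rect ((492.1351623535156, 74.95433044433594), (55.894287109375, 9.318924903869629), 2.587749481201172)
wrist 0.59 [538. 145.] 940 [ 0.5449 -0.1165] z 0.1386 yaw -55.9 rect ((544.7705078125, -117.89173889160156), (10.429449081420898, 56.30450439453125), 34.35114288330078)
(array([-0.001 , -0.0006,  0.1102]), array([ 0.    ,  0.0002, -0.0013]))
```

View pics/wrist4.png

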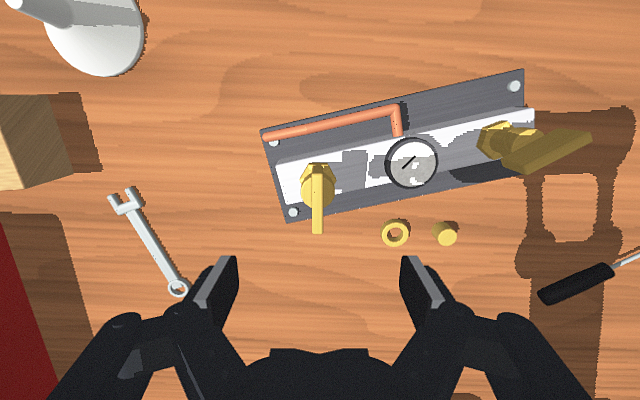

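The wing is at (318,197), between the pads and about 1 mm to the left of the tool axis. I'll descend with a 1 mm correction, then close.

```bash
python3 -m creep '{"delta_rot":[[0,0,-0.001],[0,0,-0.001],[0,0,-0.001],[0,0,-0.001],[0,0,-0.001],[0,0,-0.001],[0,0,-0.001],[0,0,-0.001]],"xyz":[[-0.001,-0.001,0.03],[-0.001,-0.001,0.06],[-0.001,-0.001,0.08],[-0.001,-0.001,0.095],[-0.001,-0.001,0.105],[-0.001,-0.001,0.11],[-0.001,-0.001,0.11],[-0.001,-0.001,0.11]],"gripper":[0,0,0,0,0,0,0,0]}' 30
python3 look.py 5 wrist
```

```text
time_s: 13.8
tcp_pos: [0.4928, 0.0746, 0.1161]
tcp_rot: [[0.999, 0.045, 0.001], [0.045, -0.999, 0.0], [0.001, -0.0, -1.0]]
ft_force: [-0.1, -0.7, 0.6]
width: 0.0856
{'time_s': 13.8, 'q': [0.1, 0.033, 2.093, -0.0, 1.014, 1.626], 'joint_vel': [0.001, -0.008, -0.005, 0.002, -0.0, -0.001], 'effort': [-0.012, -34.024, -32.151, -0.001, 0.021, 0.001], 'tcp_pos': [0.493, 0.075, 0.116], 'tcp_rot': [[0.999, 0.045, 0.001], [0.045, -0.999, 0.0], [0.001, -0.0, -1.0]], 'ft_force': [-0.074, -0.687, 0.579], 'torque': [0.015, 0.02, -0.059], 'width': 0.086}
wrist 0.75 [316. 251.] 1957 [0.4957 0.0746] z 0.1392 yaw 2.4 rect ((492.79986572265625, 74.50599670410156), (55.37403869628906, 9.99778938293457), 2.5501549243927)
```

View pics/wrist5.png

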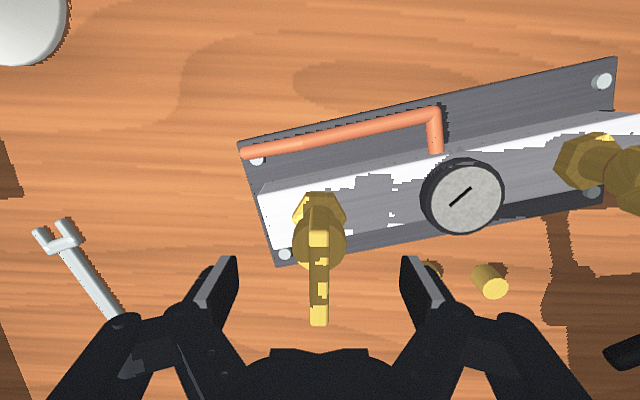

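The wing at (318,265) is centred between the pads, and depth agrees with the TCP to 0.1 mm. I'll close, then feel 0.24 rad counterclockwise in two stages.

```bash
python3 -m creep '{"delta_rot":[[0,0,0],[0,0,0],[0,0,0],[0,0,0],[0,0,0],[0,0,0],[0,0,0],[0,0,0],[0,0,0],[0,0,0]],"xyz":[[0,0,0],[0,0,0],[0,0,0],[0,0,0],[0,0,0],[0,0,0],[0,0,0],[0,0,0],[0,0,0],[0,0,0]],"gripper":[120,160,190,210,225,255,255,255,255,255]}' 30; python3 ft.py
python3 -m creep '{"delta_rot":[[0,0,-0.03],[0,0,-0.06],[0,0,-0.09],[0,0,-0.12],[0,0,-0.14],[0,0,-0.14]],"xyz":[[0,0,0],[0,0,0],[0,0,0],[0,0,0],[0,0,0],[0,0,0]],"gripper":[255,255,255,255,255,255]}' 30; python3 avg.py
```

```text
time_s: 14.9
tcp_pos: [0.4921, 0.0745, 0.1154]
tcp_rot: [[0.999, 0.045, -0.0], [0.045, -0.999, -0.0], [-0.0, 0.0, -1.0]]
ft_force: [-1.3, -1.0, 2.4]
width: 0.0088
t 14.9 yaw 2.57 pos [0.4921 0.0745 0.1154] F [-1.35 -0.96  2.37] T [-0.131  0.196  0.06 ] w 0.0088 q6 1.626 effort6 0.0
time_s: 15.5
tcp_pos: [0.4921, 0.0745, 0.1154]
tcp_rot: [[0.983, 0.184, 0.0], [0.184, -0.983, -0.0], [0.0, 0.0, -1.0]]
ft_force: [-1.9, -1.3, 2.1]
width: 0.0093
t 15.9 Tz [-0.18  -0.097 -0.125 -0.178 -0.16  -0.119 -0.202 -0.152] -0.152 e6 -0.159 q6 1.486345896026268
```

```bash
python3 -m creep '{"delta_rot":[[0,0,-0.03],[0,0,-0.06],[0,0,-0.09],[0,0,-0.09]],"xyz":[[0,0,0],[0,0,0],[0,0,0],[0,0,0]],"gripper":[255,255,255,255]}' 30; python3 avg.py
```

```text
time_s: 16.3
tcp_pos: [0.4922, 0.0745, 0.1154]
tcp_rot: [[0.962, 0.273, 0.0], [0.273, -0.962, -0.0], [0.0, 0.0, -1.0]]
ft_force: [-1.9, -2.6, 3.5]
width: 0.0096
t 16.7 Tz [-0.205 -0.152 -0.189 -0.097 -0.188 -0.132 -0.156 -0.216] -0.167 e6 -0.164 q6 1.3963402057741474
```

Torque stays flat: 0.152 then 0.167 N m between 0.14 and 0.23 rad, where a tightening cap would have reached at least 0.25. It is unscrewing, so I'll carry on to about 1.55 rad.

```bash
python3 -m creep '{"delta_rot":[[0,0,-0.08],[0,0,-0.16],[0,0,-0.24],[0,0,-0.32],[0,0,-0.40],[0,0,-0.48],[0,0,-0.56],[0,0,-0.64],[0,0,-0.72],[0,0,-0.80],[0,0,-0.88],[0,0,-0.96],[0,0,-1.04],[0,0,-1.12],[0,0,-1.2],[0,0,-1.27],[0,0,-1.32],[0,0,-1.32],[0,0,-1.32]],"xyz":[[0,0,0],[0,0,0],[0,0,0],[0,0,0],[0,0,0],[0,0,0],[0,0,0],[0,0,0],[0,0,0],[0,0,0],[0,0,0],[0,0,0],[0,0,0],[0,0,0],[0,0,0],[0,0,0],[0,0,0],[0,0,0],[0,0,0]],"gripper":[255,255,255,255,255,255,255,255,255,255,255,255,255,255,255,255,255,255,255]}' 30; python3 ft.py; python3 avg.py
```

```text
time_s: 18.6
tcp_pos: [0.4926, 0.0742, 0.1154]
tcp_rot: [[-0.023, 1.0, 0.001], [1.0, 0.023, -0.001], [-0.001, 0.001, -1.0]]
ft_force: [0.5, -5.1, 3.3]
width: 0.009
t 18.6 yaw 91.32 pos [0.4926 0.0742 0.1154] F [ 0.54 -5.06  3.25] T [-0.95  -0.101 -0.174] w 0.009 q6 0.078 effort6 -0.177
t 19.0 Tz [-0.123 -0.157 -0.143 -0.141 -0.191 -0.162 -0.124 -0.124] -0.146 e6 -0.146 q6 0.07728502355216016
```

Now unwind 0.1 rad, release and rise.

```bash
python3 -m creep '{"delta_rot":[[0,0,0.05],[0,0,0.1],[0,0,0.1],[0,0,0.1],[0,0,0.1],[0,0,0.1],[0,0,0.1],[0,0,0.1],[0,0,0.1],[0,0,0.1],[0,0,0.1],[0,0,0.1]],"xyz":[[0,0,0],[0,0,0],[0,0,0],[0,0,0],[0,0,0],[0,0,0],[0,0,0],[0,0,0],[0,0,0],[0,0,0],[0,0,0],[0,0,0]],"gripper":[255,255,255,215,200,180,150,100,50,0,0,0]}' 30; python3 ft.py
python3 -m creep '{"delta_rot":[[0,0,0],[0,0,0],[0,0,0],[0,0,0],[0,0,0],[0,0,0],[0,0,0],[0,0,0]],"xyz":[[0,0,-0.02],[0,0,-0.05],[0,0,-0.08],[0,0,-0.11],[0,0,-0.13],[0,0,-0.13],[0,0,-0.13],[0,0,-0.13]],"gripper":[0,0,0,0,0,0,0,0]}' 30
python3 look.py 6 wrist top side
```

```text
time_s: 20.2
tcp_pos: [0.4921, 0.0746, 0.1153]
tcp_rot: [[0.076, 0.997, 0.0], [0.997, -0.076, 0.0], [0.0, 0.0, -1.0]]
ft_force: [-0.0, -0.4, 0.1]
width: 0.0854
t 20.2 yaw 85.64 pos [0.4921 0.0746 0.1153] F [-0.01 -0.38  0.08] T [-0.012  0.004  0.051] w 0.0854 q6 0.176 effort6 0.0
time_s: 21.0
tcp_pos: [0.491, 0.0744, 0.2435]
tcp_rot: [[0.076, 0.997, -0.003], [0.997, -0.076, -0.0], [-0.0, -0.003, -1.0]]
ft_force: [-0.4, -0.6, 0.6]
width: 0.0856
{'time_s': 21.0, 'q': [0.1, -0.084, 1.958, 0.0, 1.27, 0.176], 'joint_vel': [-0.001, 0.006, 0.005, 0.001, 0.003, -0.0], 'effort': [0.003, -32.743, -37.481, 0.0, -0.021, 0.0], 'tcp_pos': [0.491, 0.074, 0.244], 'tcp_rot': [[0.076, 0.997, -0.003], [0.997, -0.076, -0.0], [-0.0, -0.003, -1.0]], 'ft_force': [-0.432, -0.571, 0.648], 'torque': [0.06, -0.043, 0.029], 'width': 0.086}
wrist 0.89 [378. 331.] 332 [ 0.5415 -0.1117] z 0.1384 yaw -54.8 rect ((542.62353515625, -115.51773071289062), (10.299636840820312, 52.8670539855957), 32.915069580078125)
wrist 0.65 [317. 187.] 602 [0.4922 0.0768] z 0.1391 yaw 85.2 rect ((492.2712707519531, 74.81240844726562), (55.31404113769531, 9.152382850646973), 85.51404571533203)
top 0.52 [387. 176.] 73 [ 0.5421 -0.1169] z 0.139 yaw -57.1 rect ((543.0587158203125, -118.34825897216797), (9.500018119812012, 52.81399917602539), 31.710529327392578)
side 0.69 [320. 196.] 69 [0.4915 0.0782] z 0.1399 yaw 85.6 rect ((491.56719970703125, 77.41383361816406), (57.04485321044922, 9.595458984375), 86.69255065917969)
side 0.68 [309. 144.] 52 [ 0.5422 -0.114 ] z 0.1394 yaw -56.7 rect ((542.16455078125, -116.33464813232422), (11.741729736328125, 54.02967071533203), 34.110260009765625)
```

View pics/wrist6.png

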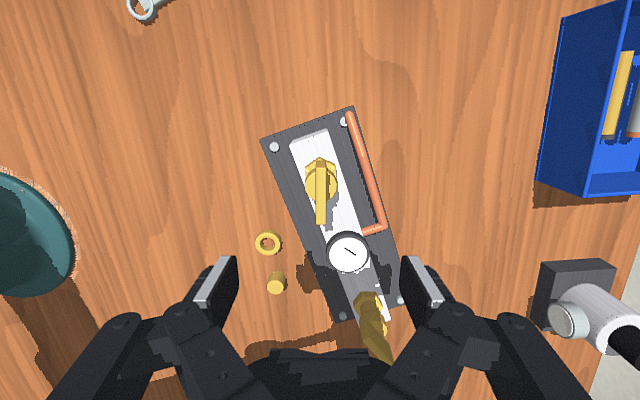

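View pics/side6.png

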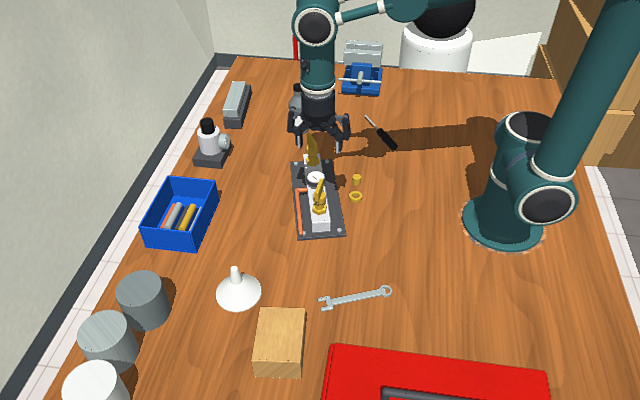

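The wrist view shows the left wing at (320,195) and the gripper clear of everything. The side view shows both wings turned, at (319,195) and (312,150), and every bystander at its original pixel. The left wing went from 2.5° to about 85.4°, so 1.45 rad, and the right wing is 1.40 rad from its start. I'm handing the job in.

```bash
python3 -c "
from h import *
print(job.sign_off())"
```

```text
the job is handed in; nothing more can be done
None
```

Both caps are slackened by about a quarter turn and sitting loose on their ports. I handed the job in at about 21 s; the sign-off gives no verdict.

| Cap | Loosens (from above) | What I felt | Wing yaw | Turned |
|---|---|---|---|---|
| Right (y ≈ -0.118) | Clockwise, left-hand thread | Counterclockwise went stiff, up to about 0.28 N m on average (limit 0.45); clockwise turned at about 0.15 N m | 23.9° to -56.4° | about 1.40 rad |
| Left (y ≈ 0.074) | Counterclockwise, ordinary thread | Torque steady at about 0.15–0.17 N m | 2.5° to about 85.4° | about 1.45 rad |

- **Caps:** both turns are inside the 1.1–2.2 rad range. I turned each cap back 0.1 rad before letting go, so its seal should be at rest.
- **Surroundings:** in the last pictures the gripper is open and clear, 0.24 m above the bench, with forces near zero. The bystanders look unmoved, judged by eye.
- **Disagreements:** the last top picture missed the left wing, which the arm was partly hiding. The cameras disagreed by 1–2° on the yaws (-54.8° to -57.1° for the right wing), too little to matter.

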